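# Shut the grounds drawer and hold the coffee grinder's bayonet lid at pulse

## Task

Give the coffee grinder on the cabinet a pulse. First push its open grounds drawer fully home until it seats at its catch, so that nothing spills; then set the loose lid on the grinder's mouth with its two lugs dropped through the collar's slots and turn it clockwise, against the spring, half of its quarter turn (about 45 degrees), so that its grip bar points straight fore and aft over the drawer, well short of the lock click at the end. Finish while still gripping the lid and holding it there (let go, it springs back and the grinder stops), never let it click into lock, and leave the mugs, the tumbler and the tape standing where they are.

Things in the scene. Friction and masses are not known exactly. Their poses are not given: they have to be found in the camera images.
- grinder: Small coffee grinder, fixed. Black base 125 (x) x 110 (y) x 56 high mm, the drawer in its front (-x, roughly towards the robot); behind a deck 34 mm deep a round steel hopper 91 mm across, its open rim 112 mm high, the highest part. Origin on the cabinet top, 60 mm behind the base's front, midway between its sides; +x from the drawer to the back, +y left seen from the front, z up.
- grinder_mouth (a point): Centre of the hopper's mouth at rim height (20 mm behind the grinder's origin, 112 mm up); axes as the grinder's. Bayonet collar: an inward aluminium lip, 6 mm thick, leaves a bore of 67 mm; below it an 80 mm bore in which the lugs turn. The seated lid's flange lies on this rim.
- entry_slot (a point): One of two slots across from each other, 18 mm wide, in the collar's lip, 36 mm from the mouth's centre at rim height; the line through both is at +45 degrees (counter-clockwise from above) to the grinder's x axis. A small dot outside the rim marks each. The lid goes in with its bar along this line.
- pulse_mark (a point): Top of a long upright rib outside the rim on the drawer side (another is at the back), on the grinder's x axis: marks the pulse position. The lid's bar points here when turned 45 degrees clockwise (seen from above) from the slots; it would lock about another 45 degrees on.
- drawer_pull (a point): Middle of the front face of the drawer's pull, a black bar 44 (y) x 10 (z) mm standing 10 mm off the drawer's 91 x 34 mm steel front, centred 30 mm above the cabinet top; it moves with the drawer. With the drawer home it is 70 mm in front of the grinder's origin. Push it along the grinder's +x.
- grinder_drawer (a joint): How far the grounds drawer stands open (m): 0 fully home; it starts 22 to 40 mm open. It slides with about 1 N and meets a sprung catch at about 11 mm that takes about 5 N to pass; from about 5 mm the catch draws it in.
- lid: Loose lid, 0.1 to 0.18 kg, right way up on either side of the grinder. Origin: centre of the underside of its plug (63 mm across, 16 mm high); z up. Above it a metal flange 91 mm across from 16 to 22 mm, then a black round-ended grip bar 62 (x) x 22 (y) mm up to 50 mm. A half turn makes no difference. Seated, its origin is 16 mm below grinder_mouth.
- lid_lug (a point): Outer end of one of the plug's two lugs, one each side, on the lid's +x axis in line with the bar, 37.5 mm from the lid's axis, 5 mm above its underside; each lug is 12 mm wide and 6 mm high.
- lid_grip (a point): Point on the lid's axis 44 mm above its underside: TCP place for gripping the bar across its 22 mm from above, fingertips then 3 mm over the flange.
- grinder_switch (a joint): Sprung switch ring in the collar, pushed round by the lid's lugs (rad, grows clockwise from above). 0 at rest; the lugs meet it after about 6 degrees of turn, so with the lid at pulse it reads about 0.68. It pushes back with 0.04 N m at rest, 0.10 N m at pulse. From about 1.05 the lugs ride on two sprung balls; the lock click comes at about 1.45.
- tape_roll: Loose grey roll of tape lying flat, 78 mm across, 24 mm high, origin under its centre; on the other side of the grinder from the lid. Leave alone.
- mug_low: Loose low green mug, 97 x 126 x 57 mm with its handle, origin under its centre. Leave alone.
- tumbler: Loose clear glass tumbler, 77 mm across, 89 mm high, origin under its centre. Leave alone.
- mug_tall: Loose cream mug, 90 x 126 x 96 mm with its handle, origin under its centre. Leave alone.

How it is judged:
By the outcome, as a careful person would: the job done as asked, in the order asked, and still so for the second after the job is handed in, while the arm keeps its last pose, push and grip.
It also fails if it takes over 58 s, if anything falls off the work surface, if the arm or the gripper's body presses on something with over 40 N, if the wrist force passes 120 N, or if a joint passes its speed limit or range.

## Robot

A 6-joint arm with a two-finger parallel gripper is mounted at the origin on a cart in front of the work surface, level with it; the furniture and walls round the work are solid. World frame = base frame: x ahead of the robot, y to its left, z up, the work surface at z = 0. Lengths are in m, angles in rad, forces in N, time in s.
With the tool pointing down it reaches from about 0.25 to 0.725 m from the base axis. Payload 4 kg.
Tool frame: the origin (TCP) lies between the finger pads, 19 mm behind the fingertips; this is the grasp point; z points along the fingers, y is the line along which they close (so a half turn about z gives the same grasp; the last joint's range is limited). The gripper opens to 85 mm and grips with 20 to 120 N. Pads are 22 mm wide; open, the fingers measure 114 mm over their backs; the gripper's body (76 mm by 85 mm) begins 54 mm behind the grasp point. The pads swing forward as they close: fully open they stand 13 mm farther back than shut.
Start: joints at [1.271, 0.241, 0.005, 1.335, 0, 1.571], TCP at [0.148, 0.478, 0.25] pointing down, gripper open.
Joint ranges: [-2.72, 2.72], [-1.05, 1.87], [-1.09, 1.28], [-1.99, 2.15], [-1.42, 1.44], [-3.14, 3.14]. Speed limits (rad/s): [2.79, 2.79, 3.14, 3.14, 3.14, 3.14].

## Interface

Orientations are given as a unit quaternion [x, y, z, w].
In Python, from workcell import bot, camera, job_done gives the robot as it stands.
- The arm moves only by the tool carry_out, never from a script. Its argument "plan" is a list of rows, each an object of numbers: "dx", "dy", "dz": the shift along the tool's x, y, z in mm; "twist": the turn about the tool's z in degrees; "fingers": the closure, from -1 (fully open) to 1 (shut). In form: [{"dx": .., "dy": .., "dz": .., "twist": .., "fingers": ..}, ...]. A call has exactly 5 rows; each row is the pose to reach, as a shift and turn from the pose commanded when the call began, along the tool's axes at that moment; what a row does not reach only later rows make up. A row lasts 1/12 s, in which the tool goes at most 41.7 mm and 7.16 degrees, less where a joint would pass 70% of its speed; a pose out of reach is approached as far as the arm can. A call with a gripper value outside its range is refused whole. The fingers move at their own pace and stop on an object; the grip force is fixed at half the most. Time passes only in rows, so rows that repeat a pose let the fingers close, or fill a call up. It gives the time, the measured TCP pose, the force, the opening and the grip force at its end, in the units of the state.
- bot.get_obs(): the state, without advancing time (a new reading comes with each control period).
- camera(name): name is "side" or "top" or "wrist"; returns a dict with "image" (400x640x3 uint8, red, green, blue), "intrinsics" (3x3 intrinsics, pixels), "eye" and "attitude" of the camera in the world. Camera axes: x right, y down, z forward; pixel columns grow to the right and rows downward; lengths in m; the calibration is good to about 2 mm. A picture is of the moment at which its call begins. There is no depth.
- job_done(): hands the job in; it is judged then, once.
The state is a dict: "clock": time; "joint_pos": joint angles; "joint_vel": joint speeds; "tau": joint torques, N m; "eef_pos": TCP position; "tool_rot": TCP orientation; "ft_force": force on the tool from outside, world axes, zero at the start; "ft_torque": the same for the moment, N m; "grip_width": finger opening in m; "grasp_force": force on a finger pad.
Only numpy, scipy, OpenCV 4.12 (cv2) and the standard library are available. Lean on these libraries where they do the work, as an engineer would, in place of code of your own. Each camera call takes 0.05 s, during which the arm holds its last target. There are 200 camera calls.

## Working session

There is one attempt and no reset: what is moved stays moved. The work goes in short steps, Python scripts to look and compute and a tool call to move; the robot and the scene stay as the last step left them, time stands still between calls to the robot, and variables do not carry over. Pictures are saved under pics/ and viewed, at most 10 in all, crops included, and the job is handed in when it is done.

Besides the shell and the picture viewer there is one more tool, called after "Call:" by a JSON object that holds its "op" and its "data", one argument or row to a line. carry_out: Moves the arm, as the interface text tells. Its arguments: {"type":"object","properties":{"plan":{"type":"array","items":{"type":"object","properties":{"dx":{"type":"number"},"dy":{"type":"number"},"dz":{"type":"number"},"twist":{"type":"number"},"fingers":{"type":"number"}}}}},"required":["plan"]}

```bash
mkdir -p pics; ls; cat > h.py <<'E'
import numpy as np, cv2, pickle
from workcell import bot, camera, job_done
def snap(n,tag):
    c=camera(n); cv2.imwrite(f'pics/{tag}.png',c['image'][:,:,::-1]); pickle.dump(c,open(f'pics/{tag}.pkl','wb')); return c
E
python3 - <<'E'
from h import *
o=bot.get_obs(); print({k:np.round(v,3) for k,v in o.items()})
for n in('top','side','wrist'):
    c=snap(n,n+'0'); print(n,c['intrinsics'],c['eye'],c['attitude'])
E
```

```text
pics
{'clock': np.float64(0.0), 'joint_pos': array([ 1.271,  0.242,  0.004,  1.335, -0.   ,  1.571]), 'joint_vel': array([ 0.   ,  0.002, -0.001, -0.   ,  0.   , -0.002]), 'tau': array([ 7.8000e-02, -3.7424e+01,  2.5033e+01,  2.7500e-01,  3.8000e-02,
        3.0000e-03]), 'eef_pos': array([0.148, 0.477, 0.249]), 'tool_rot': array([ 0.149,  0.989, -0.001, -0.   ]), 'ft_force': array([-0.213,  0.452, -0.55 ]), 'ft_torque': array([0.024, 0.07 , 0.004]), 'grasp_force': np.float64(0.0), 'grip_width': np.float64(0.085)}
top [[366.55919908   0.         322.65351595]
 [  0.         366.55919908 196.19581129]
 [  0.           0.           1.        ]] [ 0.40874857 -0.03859918  1.22458618] [ 0.71090989 -0.70027016  0.05493816 -0.03479415]
side [[398.20639063   0.         316.42843333]
 [  0.         398.20639063 197.06065035]
 [  0.           0.           1.        ]] [ 0.35321586 -0.72172939  0.72949163] [ 0.90351111 -0.14876148  0.05997329 -0.39741778]
wrist [[360.22113301   0.         318.15116388]
 [  0.         360.22113301 197.86451952]
 [  0.           0.           1.        ]] [0.0828325  0.49782457 0.37329644] [0.79733008 0.58777696 0.08082163 0.11068361]
```

View pics/top0.png

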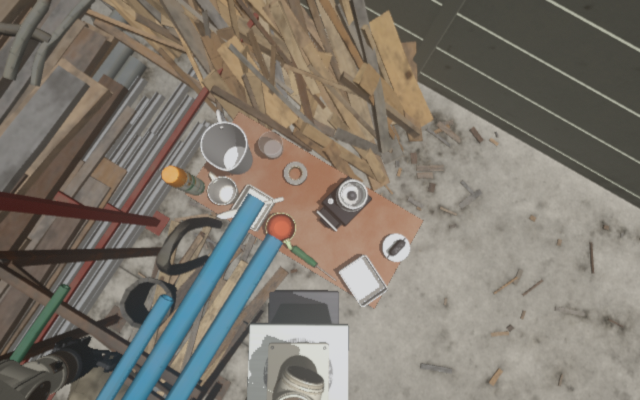

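View pics/side0.png

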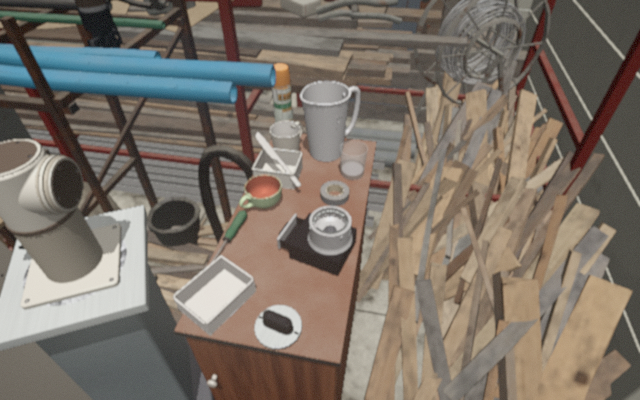

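Top view: grinder with its hopper at about (350,195) and drawer front at (328,215), lid at (396,247), tape at (295,173). Side view: hopper (329,230), lid (277,325). I'll crop, enlarge and rough-triangulate.

```bash
cat >> h.py <<'E'
from scipy.spatial.transform import Rotation as R
def load(t): return pickle.load(open(f'pics/{t}.pkl','rb'))
def proj(c,p):
    q=(np.atleast_2d(p)-c['eye'])@R.from_quat(c['attitude']).as_matrix(); q=q@c['intrinsics'].T; return q[:,:2]/q[:,2:]
def ray(c,uv):
    return R.from_quat(c['attitude']).as_matrix()@np.linalg.inv(c['intrinsics'])@[uv[0],uv[1],1]
def atz(c,uv,z):
    d=ray(c,uv); return c['eye']+d*(z-c['eye'][2])/d[2]
E
python3 - <<'E'
from h import *
for n in('top0','side0','wrist0'):
    c=load(n); print(n,'tcp',proj(c,[[.148,.478,.25],[0,0,0],[.4,0,0],[.5,0,0],[.4,.1,0]]).round().tolist())
t,s=load('top0'),load('side0')
print('hop',atz(t,(352,194),.112),atz(s,(329,222),.112)); print('lid',atz(t,(396,248),.02),atz(s,(277,326),.02))
a=cv2.resize(t['image'][155:275,300:430],None,fx=4.5,fy=4.5,interpolation=cv2.INTER_CUBIC)
b=cv2.resize(s['image'][195:355,230:370],None,fx=3.4,fy=3.4,interpolation=cv2.INTER_CUBIC)
a=cv2.resize(a,(585,540))[:,:400*2]; 
w=np.zeros((600,800,3),np.uint8); a=a[:, :]; a=cv2.resize(t['image'][165:270,310:415],(400,400),interpolation=cv2.INTER_CUBIC); b=cv2.resize(s['image'][200:350,245:360],(400,522),interpolation=cv2.INTER_CUBIC)
w[:400,:400]=a; w[:522,400:]=b; cv2.imwrite('pics/crop.png',w[:,:,::-1])
E
```

```text
top0 tcp [[104.0, 345.0], [297.0, 373.0], [300.0, 245.0], [301.0, 215.0], [270.0, 245.0]]
side0 tcp [[114.0, 66.0], [75.0, 263.0], [247.0, 223.0], [285.0, 214.0], [240.0, 197.0]]
wrist0 tcp [[319.0, 282.0], [-157.0, 164.0], [33.0, 446.0], [69.0, 498.0], [101.0, 429.0]]
hop [ 0.55940145 -0.15947705  0.112     ] [ 0.56041203 -0.16663861  0.112     ]
lid [ 0.39592137 -0.31448792  0.02      ] [ 0.40062057 -0.3147416   0.02      ]
```

View pics/crop.png

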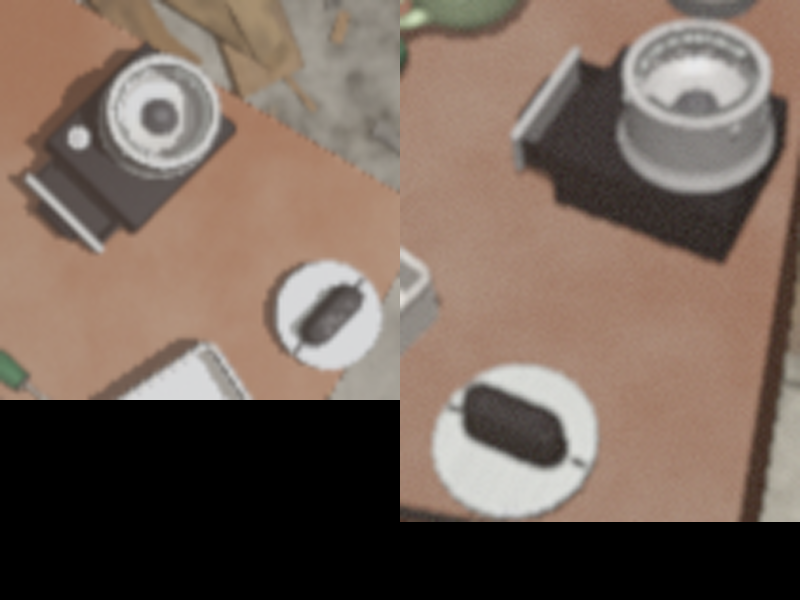

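View pics/wrist0.png

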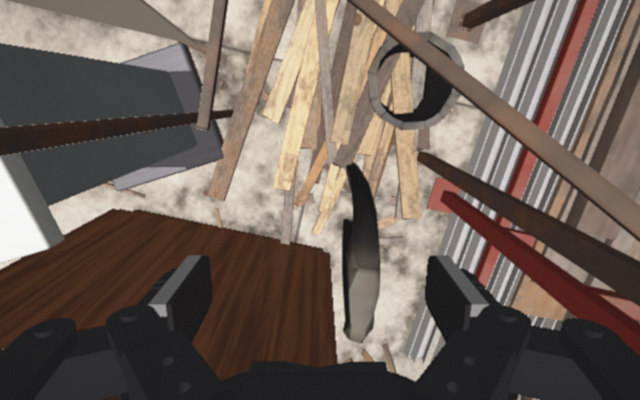

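The crop shows the drawer open, the lid's bar nearly parallel to the grinder's x axis, and the collar. The wrist view shows only the left cabinet edge. Blue pipes run overhead between the arm and the work, so I'll triangulate them along with the objects.

```bash
cat >> h.py <<'E'
def tri(cs,uvs):
    A=np.zeros((3,3));b=np.zeros(3);
    for c,u in zip(cs,uvs):
        d=ray(c,u); d/=np.linalg.norm(d); P=np.eye(3)-np.outer(d,d); A+=P; b+=P@c['eye']
    x=np.linalg.solve(A,b); return x, max(np.linalg.norm(proj(c,x)-u) for c,u in zip(cs,uvs))
E
python3 - <<'E'
from h import *
t,s=load('top0'),load('side0')
for n,a,b in [('pipeA1',(255,198),(272,73)),('pipeA2',(255,198),(237,92)),('pipeB1',(280,230),(272,73)),('pipeB2',(280,230),(237,92)),('pipeC',(167,297),(157,58))]: print(n,*tri([t,s],[a,b]))
T=lambda u,v:(310+u*105/400-.37,165+v*105/400-.37)
S=lambda u,v:(245+(u-400)*115/400-.36,200+v*150/522-.36)
for n,a,b in [('rimcentre',T(161,114),S(695,75)),('drawer front L',T(28,177),S(577,50)),('drawer front R',T(101,248),S(517,132)),('lid',T(329,315),S(515,440)),('lidbar e1',T(353,292),S(556,455)),('lidbar e2',T(309,338),S(475,400))]: print(n,*tri([t,s],[a,b]), atz(t,a,{'r':.112,'d':.047,'l':.019}[n[0]] if 'bar' not in n else .05), atz(s,b,{'r':.112,'d':.047,'l':.019}[n[0]] if 'bar' not in n else .05))
# dots at lug ends on flange z=.022
for u in(T(362,281),T(296,355)): print('line top',atz(t,u,.022))
for u in(S(455,407),S(580,463)): print('line side',atz(s,u,.022))
E
```

```text
pipeA1 [0.51757877 0.10072255 0.33664703] 1.1145050489133044
pipeA2 [0.47841511 0.10700706 0.30567853] 18.00391840079729
pipeB1 [0.47075935 0.02872389 0.37363034] 17.137713971975607
pipeB2 [0.43496331 0.03864887 0.33727561] 1.7889714365672793
pipeC [0.27837651 0.30129586 0.32451897] 0.39940016339439227
rimcentre [ 0.56099139 -0.16024197  0.10724343] 1.2517440237855628 [ 0.55767661 -0.15915139  0.112     ] [ 0.56214365 -0.16469508  0.112     ]
drawer front L [ 0.51309224 -0.05394276  0.04437248] 0.8980246785876564 [ 0.51070284 -0.05358099  0.047     ] [ 0.51466107 -0.05664414  0.047     ]
drawer front R [ 0.45398485 -0.11621862  0.04655079] 0.9834044856671954 [ 0.45175175 -0.11591698  0.047     ] [ 0.45614504 -0.11679538  0.047     ]
lid [ 0.40002387 -0.31482007  0.0193838 ] 0.9883827602869022 [ 0.39812645 -0.31471935  0.019     ] [ 0.40194618 -0.31476866  0.019     ]
lidbar e1 [ 0.41933609 -0.33436964  0.02542322] 0.7060150574675411 [ 0.41781403 -0.32815229  0.05      ] [ 0.41831787 -0.34800857  0.05      ]
lidbar e2 [ 0.38218342 -0.2936747   0.0368051 ] 1.7749113121526252 [ 0.37912669 -0.29055618  0.05      ] [ 0.38495494 -0.30212976  0.05      ]
line top [ 0.42754384 -0.34299723  0.022     ]
line top [ 0.36391726 -0.28523756  0.022     ]
line side [ 0.3744399  -0.28552581  0.022     ]
line side [ 0.43224594 -0.3414675   0.022     ]
```

Call:
{"op": "carry_out", "data": {
  "plan": [
    {"dz":-40,"fingers":1},
    {"dz":-80,"fingers":1},
    {"dz":-120,"fingers":1},
    {"dz":-160,"fingers":1},
    {"dz":-200,"fingers":1}
  ]
}}

```text
$.plan[0]: bad value
```

```bash
cat >> h.py <<'E'
def plan(p,psi=None,n=None):
    "tool-frame shift from current pose to world p, yaw psi(deg, tool x)"
    o=bot.get_obs(); M=R.from_quat(o['tool_rot']).as_matrix(); d=(np.array(p)-o['eef_pos'])*1e3
    y=np.degrees(np.arctan2(M[1,0],M[0,0])); tw=0 if psi is None else -((psi-y+180)%360-180)
    print('t',round(float(o['clock']),2),'pos',o['eef_pos'].round(4),'yaw',y.round(1),'tilt',np.degrees(np.arccos(-M[2,2])).round(2),'dxyz',(M.T@d).round(1),'twist',round(float(tw),1),'q',o['joint_pos'].round(2),'F',o['ft_force'].round(1),'w',round(float(o['grip_width']),4))
E
python3 -c "
from h import *
plan([.445,-.055,.46],-135)"
```

```text
t 0.15 pos [0.1476 0.4774 0.2493] yaw 162.8 tilt 0.08 dxyz [-441.4 -421.1 -210.1] twist -62.2 q [ 1.27  0.24  0.    1.33 -0.    1.57] F [-0.1 -0.2  0.1] w 0.0855
```

Call:
{"op": "carry_out", "data": {
  "plan": [
    {"dx":0,"dy":0,"dz":-40,"twist":0,"fingers":1},
    {"dx":0,"dy":0,"dz":-80,"twist":0,"fingers":1},
    {"dx":0,"dy":0,"dz":-120,"twist":0,"fingers":1},
    {"dx":0,"dy":0,"dz":-160,"twist":0,"fingers":1},
    {"dx":0,"dy":0,"dz":-200,"twist":0,"fingers":1}
  ]
}}

```text
clock: 0.57
eef_pos: [0.1474, 0.477, 0.4517]
tool_rot: [0.149, 0.989, -0.0, -0.0]
ft_force: [0.7, 1.8, 0.6]
grip_width: 0.0257
grasp_force: 0.0
```

Call:
{"op": "carry_out", "data": {
  "plan": [
    {"dx":-29,"dy":-28,"dz":0,"twist":0,"fingers":1},
    {"dx":-58,"dy":-56,"dz":0,"twist":0,"fingers":1},
    {"dx":-87,"dy":-84,"dz":0,"twist":0,"fingers":1},
    {"dx":-116,"dy":-112,"dz":0,"twist":0,"fingers":1},
    {"dx":-145,"dy":-140,"dz":0,"twist":0,"fingers":1}
  ]
}}

```text
clock: 0.98
eef_pos: [0.2451, 0.2994, 0.4497]
tool_rot: [0.149, 0.989, -0.0, -0.0]
ft_force: [0.5, 0.5, 0.7]
grip_width: 0.0001
grasp_force: 0.0
```

Call:
{"op": "carry_out", "data": {
  "plan": [
    {"dx":-29,"dy":-28,"dz":0,"twist":0,"fingers":1},
    {"dx":-58,"dy":-56,"dz":0,"twist":0,"fingers":1},
    {"dx":-87,"dy":-84,"dz":0,"twist":0,"fingers":1},
    {"dx":-116,"dy":-112,"dz":0,"twist":0,"fingers":1},
    {"dx":-145,"dy":-140,"dz":0,"twist":0,"fingers":1}
  ]
}}

```text
clock: 1.4
eef_pos: [0.3421, 0.1226, 0.45]
tool_rot: [0.149, 0.989, 0.0, -0.0]
ft_force: [0.6, 0.2, 0.7]
grip_width: -0.0001
grasp_force: 0.0
```

Call:
{"op": "carry_out", "data": {
  "plan": [
    {"dx":-29,"dy":-28,"dz":0,"twist":-7,"fingers":1},
    {"dx":-58,"dy":-56,"dz":0,"twist":-14,"fingers":1},
    {"dx":-87,"dy":-84,"dz":0,"twist":-21,"fingers":1},
    {"dx":-116,"dy":-112,"dz":0,"twist":-28,"fingers":1},
    {"dx":-145,"dy":-140,"dz":0,"twist":-35,"fingers":1}
  ]
}}

```text
clock: 1.82
eef_pos: [0.4244, -0.0254, 0.45]
tool_rot: [-0.108, 0.994, 0.0, -0.0]
ft_force: [0.3, -0.2, -0.2]
grip_width: -0.0002
grasp_force: 0.0
```

```bash
python3 - <<'E'
from h import *
snap('wrist','w1'); plan([.445,-.055,.25],-135)
E
```

```text
t 1.87 pos [ 0.4272 -0.0302  0.4485] yaw -167.6 tilt 0.25 dxyz [-12.4 -27.2 198.6] twist -32.6 q [-0.07  0.1   0.35  1.82 -0.   -0.28] F [ 1.5 -2.8  0.3] w 0.0001
```

View pics/w1.png

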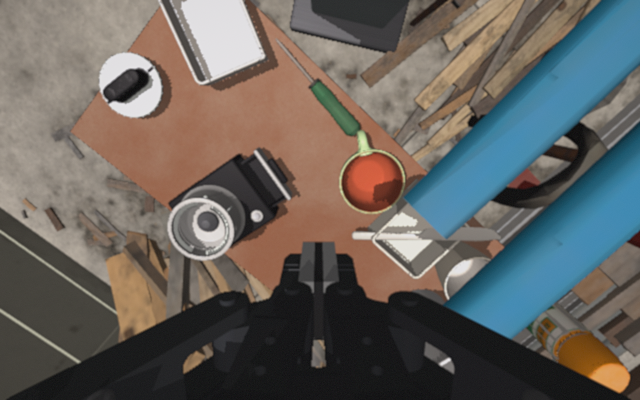

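Wrist view: hopper mouth (203,222), drawer front's top edge from (256,150) to (292,196), lid (130,85), red mug (372,182), and pipe ends clear to the right. I'll refine using three views.

```bash
python3 - <<'E'
from h import *
t,s,w=load('top0'),load('side0'),load('w1')
T=lambda u,v:(310+u*105/400-.37,165+v*105/400-.37)
S=lambda u,v:(245+(u-400)*115/400-.36,200+v*150/522-.36)
print('mug',tri([t,s],[(280,227),(264,186)]),atz(w,(372,182),.057))
print('wrist rim',atz(w,(203,222),.112),'lid',atz(w,(131,85),.022))
for u in((256,150),(292,197)): print('dr',atz(w,u,.047))
for n,a in(('t',t),('s',s),('w',w)):
    print(n, proj(a,[[.56,-.162,.112],[.4,-.3148,.022]]).round(1).tolist())
# rim ellipse fit by least squares on bright edges: enlarge wrist crop
im=w['image'][35:260,80:330]; cv2.imwrite('pics/w1c.png',cv2.resize(im,(800,600*6//5 if False else 600),interpolation=cv2.INTER_CUBIC)[:,:,::-1])
E
```

```text
mug (array([0.46109294, 0.06284927, 0.05312183]), np.float64(1.3563513190769272)) [0.45978276 0.06355736 0.057     ]
wrist rim [ 0.55205242 -0.15758723  0.112     ] lid [ 0.40110644 -0.31073477  0.022     ]
dr [ 0.45152321 -0.11269296  0.047     ]
dr [ 0.51038774 -0.04723736  0.047     ]
t [[352.8, 193.8], [396.2, 246.8]]
s [[328.1, 220.6], [276.6, 325.6]]
w [[199.0, 226.7], [128.3, 83.6]]
```

View pics/w1c.png

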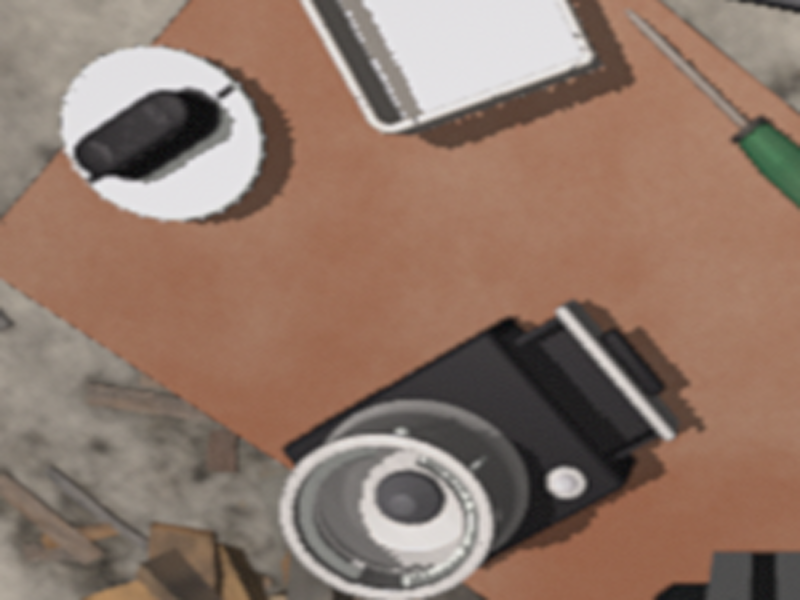

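```bash
python3 - <<'E'
from h import *
w=load('w1')
for u in((277,40),(310,78),(358,137),(265,58),(200,83)): print(u,atz(w,u,.02).round(3))
plan([.43,-.085,.2],-135); plan([.446,-.058,.038],-135)
E
```

```text
(277, 40) [ 0.295 -0.114  0.02 ]
(310, 78) [ 0.335 -0.057  0.02 ]
(358, 137) [0.403 0.032 0.02 ]
(265, 58) [ 0.323 -0.126  0.02 ]
(200, 83) [ 0.377 -0.213  0.02 ]
t 1.87 pos [ 0.4272 -0.0302  0.4485] yaw -167.6 tilt 0.25 dxyz [  8.6 -53.1 248.8] twist -32.6 q [-0.07  0.1   0.35  1.82 -0.   -0.28] F [ 1.5 -2.8  0.3] w 0.0001
t 1.87 pos [ 0.4272 -0.0302  0.4485] yaw -167.6 tilt 0.25 dxyz [-13.1 -29.5 410.6] twist -32.6 q [-0.07  0.1   0.35  1.82 -0.   -0.28] F [ 1.5 -2.8  0.3] w 0.0001
```

Call:
{"op": "carry_out", "data": {
  "plan": [
    {"dx":4,"dy":-25,"dz":0,"twist":-7,"fingers":1},
    {"dx":8,"dy":-53,"dz":0,"twist":-14,"fingers":1},
    {"dx":9,"dy":-53,"dz":40,"twist":-21,"fingers":1},
    {"dx":9,"dy":-53,"dz":80,"twist":-28,"fingers":1},
    {"dx":9,"dy":-53,"dz":120,"twist":-33,"fingers":1}
  ]
}}

```text
clock: 2.28
eef_pos: [0.4266, -0.078, 0.3289]
tool_rot: [-0.385, 0.923, -0.0, 0.001]
ft_force: [1.1, -0.9, 0.3]
grip_width: -0.0
grasp_force: 0.0
```

Call:
{"op": "carry_out", "data": {
  "plan": [
    {"dx":0,"dy":0,"dz":40,"twist":0,"fingers":1},
    {"dx":0,"dy":0,"dz":80,"twist":0,"fingers":1},
    {"dx":0,"dy":0,"dz":120,"twist":0,"fingers":1},
    {"dx":0,"dy":0,"dz":150,"twist":0,"fingers":1},
    {"dx":0,"dy":0,"dz":150,"twist":0,"fingers":1}
  ]
}}

```text
clock: 2.7
eef_pos: [0.4212, -0.0763, 0.1739]
tool_rot: [-0.383, 0.924, 0.004, -0.006]
ft_force: [-1.8, -0.6, -0.4]
grip_width: 0.0004
grasp_force: 0.0
```

```bash
python3 - <<'E'
from h import *
plan([.446,-.058,.038],-135)
E
```

```text
t 2.7 pos [ 0.4212 -0.0763  0.1739] yaw -134.9 tilt 0.79 dxyz [-31.6  -6.2 135.6] twist 0.1 q [-0.18  0.16 -0.3   1.12  0.   -0.97] F [-1.8 -0.6 -0.4] w 0.0004
```

Call:
{"op": "carry_out", "data": {
  "plan": [
    {"dx":-12,"dy":0,"dz":35,"twist":0,"fingers":1},
    {"dx":-26,"dy":0,"dz":75,"twist":0,"fingers":1},
    {"dx":-28,"dy":0,"dz":110,"twist":0,"fingers":1},
    {"dx":-28,"dy":0,"dz":137,"twist":0,"fingers":1},
    {"dx":-28,"dy":0,"dz":137,"twist":0,"fingers":1}
  ]
}}

```text
clock: 3.12
eef_pos: [0.4435, -0.0569, 0.0399]
tool_rot: [-0.384, 0.923, 0.002, -0.004]
ft_force: [-1.8, -0.2, 0.1]
grip_width: -0.0003
grasp_force: 0.0
```

```bash
python3 - <<'E'
from h import *
snap('wrist','w2'); snap('side','s2'); plan([.446,-.058,.038],-135); 
o=load('side0'); a=load('s2')['image'][180:280,220:380]; b=cv2.resize(a,(640,400),interpolation=cv2.INTER_CUBIC); cv2.imwrite('pics/s2c.png',b[:,:,::-1])
E
```

```text
t 3.22 pos [ 0.4469 -0.0576  0.044 ] yaw -134.9 tilt 0.04 dxyz [0.9 0.3 6. ] twist 0.1 q [-0.13  0.35 -0.44  0.78  0.   -0.92] F [-0.6 -1.6  0.7] w 0.0003
```

View pics/s2c.png

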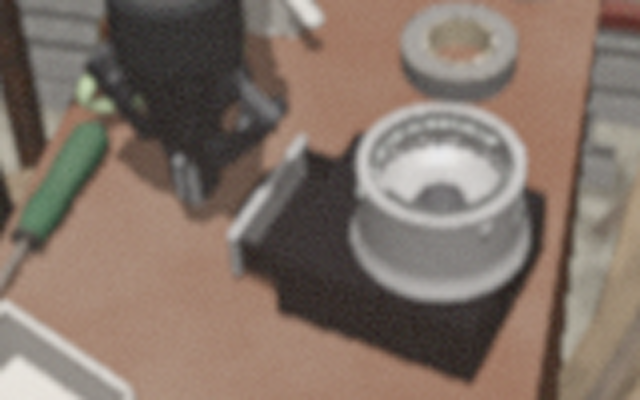

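Call:
{"op": "carry_out", "data": {
  "plan": [
    {"dx":0,"dy":0,"dz":2,"twist":7,"fingers":1},
    {"dx":0,"dy":0,"dz":4,"twist":14,"fingers":1},
    {"dx":0,"dy":0,"dz":6,"twist":21,"fingers":1},
    {"dx":0,"dy":0,"dz":6,"twist":28,"fingers":1},
    {"dx":0,"dy":0,"dz":6,"twist":35,"fingers":1}
  ]
}}

```text
clock: 3.63
eef_pos: [0.4492, -0.0581, 0.0405]
tool_rot: [-0.085, 0.996, -0.001, 0.003]
ft_force: [-0.5, -0.7, 1.4]
grip_width: -0.0004
grasp_force: 0.0
```

Call:
{"op": "carry_out", "data": {
  "plan": [
    {"dx":0,"dy":0,"dz":0,"twist":7,"fingers":1},
    {"dx":0,"dy":0,"dz":0,"twist":14,"fingers":1},
    {"dx":0,"dy":0,"dz":0,"twist":21,"fingers":1},
    {"dx":0,"dy":0,"dz":0,"twist":28,"fingers":1},
    {"dx":0,"dy":0,"dz":0,"twist":35,"fingers":1}
  ]
}}

```text
clock: 4.05
eef_pos: [0.4493, -0.0582, 0.0408]
tool_rot: [0.219, 0.976, 0.0, 0.003]
ft_force: [-0.3, -0.5, -0.5]
grip_width: 0.0003
grasp_force: 0.0
```

Call:
{"op": "carry_out", "data": {
  "plan": [
    {"dx":0,"dy":0,"dz":0,"twist":7,"fingers":1},
    {"dx":0,"dy":0,"dz":0,"twist":14,"fingers":1},
    {"dx":0,"dy":0,"dz":0,"twist":20,"fingers":1},
    {"dx":0,"dy":0,"dz":0,"twist":20,"fingers":1},
    {"dx":0,"dy":0,"dz":0,"twist":20,"fingers":1}
  ]
}}

```text
clock: 4.47
eef_pos: [0.4487, -0.058, 0.0398]
tool_rot: [0.381, 0.925, 0.001, 0.002]
ft_force: [-0.3, -0.3, 0.4]
grip_width: 0.0001
grasp_force: 0.0
```

```bash
python3 - <<'E'
from h import *
g=np.array([.544,-.148]);u=np.array([.7071,-.7071])
p=np.append(g-.113*u,.038); plan(p,135); plan(np.append(g-.079*u,.038),135)
E
```

```text
t 4.47 pos [ 0.4487 -0.058   0.0398] yaw 135.2 tilt 0.3 dxyz [-18.    3.7   1.8] twist 0.2 q [-0.13  0.36 -0.45  0.76  0.    0.65] F [-0.3 -0.3  0.4] w 0.0001
t 4.47 pos [ 0.4487 -0.058   0.0398] yaw 135.2 tilt 0.3 dxyz [-52.    3.6   2. ] twist 0.2 q [-0.13  0.36 -0.45  0.76  0.    0.65] F [-0.3 -0.3  0.4] w 0.0001
```

Push to just before home, then finish gently.

Call:
{"op": "carry_out", "data": {
  "plan": [
    {"dx":-10,"dy":0,"dz":1,"twist":0,"fingers":1},
    {"dx":-20,"dy":2,"dz":1,"twist":0,"fingers":1},
    {"dx":-28,"dy":2,"dz":1,"twist":0,"fingers":1},
    {"dx":-35,"dy":2,"dz":1,"twist":0,"fingers":1},
    {"dx":-42,"dy":2,"dz":1,"twist":0,"fingers":1}
  ]
}}

```text
clock: 4.88
eef_pos: [0.4783, -0.0865, 0.036]
tool_rot: [0.382, 0.924, 0.0, -0.0]
ft_force: [-0.5, -0.0, 1.3]
grip_width: 0.0003
grasp_force: 1.4
```

Call:
{"op": "carry_out", "data": {
  "plan": [
    {"dx":-3,"dy":0,"dz":0,"twist":0,"fingers":1},
    {"dx":-6,"dy":0,"dz":0,"twist":0,"fingers":1},
    {"dx":-8,"dy":0,"dz":0,"twist":0,"fingers":1},
    {"dx":-10,"dy":0,"dz":0,"twist":0,"fingers":1},
    {"dx":-10,"dy":0,"dz":0,"twist":0,"fingers":1}
  ]
}}

```text
clock: 5.3
eef_pos: [0.4854, -0.0937, 0.0361]
tool_rot: [0.382, 0.924, -0.0, 0.001]
ft_force: [0.1, -0.8, 1.3]
grip_width: 0.0001
grasp_force: 0.0
```

```bash
python3 - <<'E'
from h import *
g=np.array([.544,-.148]);u=np.array([.7071,-.7071])
plan(np.append(g-.079*u,.038),135); snap('wrist','w3')
t=snap('top','t3'); s=snap('side','s3')
a=cv2.resize(t['image'][165:270,290:415],(400,336),interpolation=cv2.INTER_CUBIC); b=cv2.resize(s['image'][200:350,245:360],(400,522),interpolation=cv2.INTER_CUBIC)
w=np.zeros((600,800,3),np.uint8); w[:336,:400]=a; w[:522,400:]=b; w[350:600,:400]=cv2.resize(load('w3')['image'],(400,250)); cv2.imwrite('pics/c3.png',w[:,:,::-1])
E
```

```text
t 5.3 pos [ 0.4854 -0.0937  0.0361] yaw 135.1 tilt 0.09 dxyz [-0.8  3.  -1.9] twist 0.1 q [-0.19  0.43 -0.34  0.8  -0.    0.59] F [ 0.1 -0.8  1.3] w 0.0001
```

View pics/c3.png

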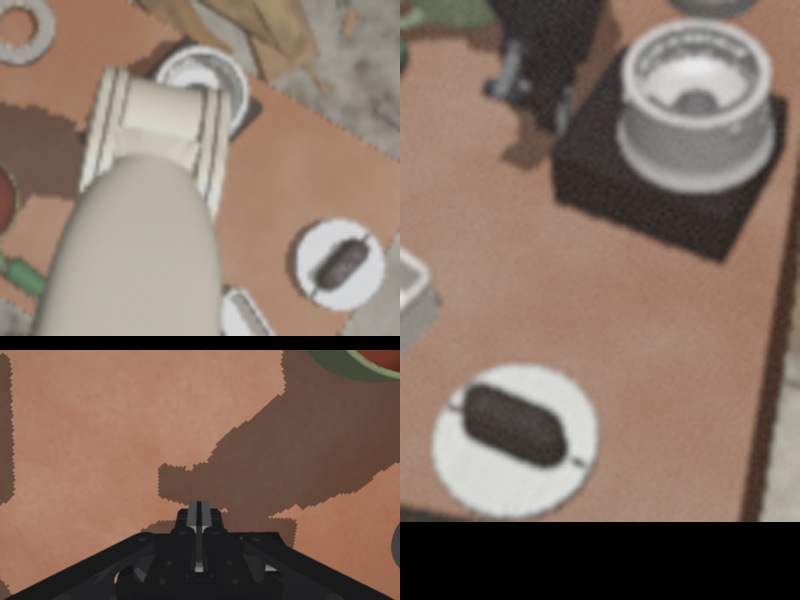

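Side crop: drawer front is flush with the base (near 555,130). I'll press a little further to feel the stop.

Call:
{"op": "carry_out", "data": {
  "plan": [
    {"dx":-1,"dy":0,"dz":0,"twist":0,"fingers":1},
    {"dx":-2,"dy":0,"dz":0,"twist":0,"fingers":1},
    {"dx":-3,"dy":0,"dz":0,"twist":0,"fingers":1},
    {"dx":-4,"dy":0,"dz":0,"twist":0,"fingers":1},
    {"dx":-4,"dy":0,"dz":0,"twist":0,"fingers":1}
  ]
}}

```text
clock: 5.87
eef_pos: [0.4861, -0.0945, 0.036]
tool_rot: [0.381, 0.924, 0.001, -0.002]
ft_force: [-4.4, 3.8, 4.8]
grip_width: 0.0001
grasp_force: 2.9
```

Call:
{"op": "carry_out", "data": {
  "plan": [
    {"dx":10,"dy":0,"dz":0,"twist":0,"fingers":1},
    {"dx":18,"dy":0,"dz":0,"twist":0,"fingers":1},
    {"dx":18,"dy":0,"dz":-40,"twist":0,"fingers":1},
    {"dx":18,"dy":0,"dz":-80,"twist":0,"fingers":1},
    {"dx":18,"dy":0,"dz":-120,"twist":0,"fingers":1}
  ]
}}

```text
clock: 6.28
eef_pos: [0.4733, -0.0826, 0.1567]
tool_rot: [0.382, 0.924, -0.001, -0.001]
ft_force: [-0.3, -1.2, 0.5]
grip_width: -0.0002
grasp_force: 0.0
```

```bash
python3 - <<'E'
from h import *
plan([.40,-.314,.22],137)
E
```

```text
t 6.28 pos [ 0.4733 -0.0826  0.1567] yaw 135.1 tilt 0.14 dxyz [-111.2 -215.8  -63. ] twist -1.9 q [-0.17  0.27 -0.21  1.09 -0.    0.61] F [-0.3 -1.2  0.5] w -0.0002
```

Call:
{"op": "carry_out", "data": {
  "plan": [
    {"dx":0,"dy":-38,"dz":-15,"twist":0,"fingers":1},
    {"dx":-16,"dy":-74,"dz":-30,"twist":0,"fingers":0},
    {"dx":-34,"dy":-110,"dz":-45,"twist":0,"fingers":-1},
    {"dx":-52,"dy":-146,"dz":-60,"twist":0,"fingers":-1},
    {"dx":-70,"dy":-182,"dz":-63,"twist":0,"fingers":-1}
  ]
}}

```text
clock: 6.7
eef_pos: [0.3965, -0.2614, 0.2217]
tool_rot: [0.381, 0.925, -0.001, 0.003]
ft_force: [0.1, -0.9, 1.5]
grip_width: 0.0484
grasp_force: 0.0
```

Call:
{"op": "carry_out", "data": {
  "plan": [
    {"dx":-20,"dy":-20,"dz":0,"twist":-1,"fingers":-1},
    {"dx":-41,"dy":-34,"dz":0,"twist":-2,"fingers":-1},
    {"dx":-41,"dy":-34,"dz":0,"twist":-2,"fingers":-1},
    {"dx":-41,"dy":-34,"dz":0,"twist":-2,"fingers":-1},
    {"dx":-41,"dy":-34,"dz":0,"twist":-2,"fingers":-1}
  ]
}}

```text
clock: 7.12
eef_pos: [0.4009, -0.3122, 0.2185]
tool_rot: [0.366, 0.931, 0.0, -0.001]
ft_force: [-1.0, -0.4, -0.1]
grip_width: 0.0852
grasp_force: 0.0
```

```bash
python3 - <<'E'
from h import *
w=snap('wrist','w4'); plan([.40,-.314,.046],137)
for z in(.022,.05): print(z,proj(w,[.40,-.3145,z]).round(1))
t=snap('top','t4'); s=snap('side','s4')
g=np.zeros((600,800,3),np.uint8); g[:400,:640]=w['image']
g[400:600,:230]=cv2.resize(t['image'][165:270,310:430],(230,200)); cv2.imwrite('pics/c4.png',g[:,:,::-1])
E
```

```text
t 7.17 pos [ 0.4011 -0.3118  0.2186] yaw 137.1 tilt 0.06 dxyz [ -0.9  -2.3 172.6] twist 0.1 q [-0.66  0.27 -0.03  1.26  0.    0.09] F [-0.4 -0.2  0.1] w 0.0855
0.022 [[315.  175.5]]
0.05 [[314.7 182.5]]
```

View pics/c4.png

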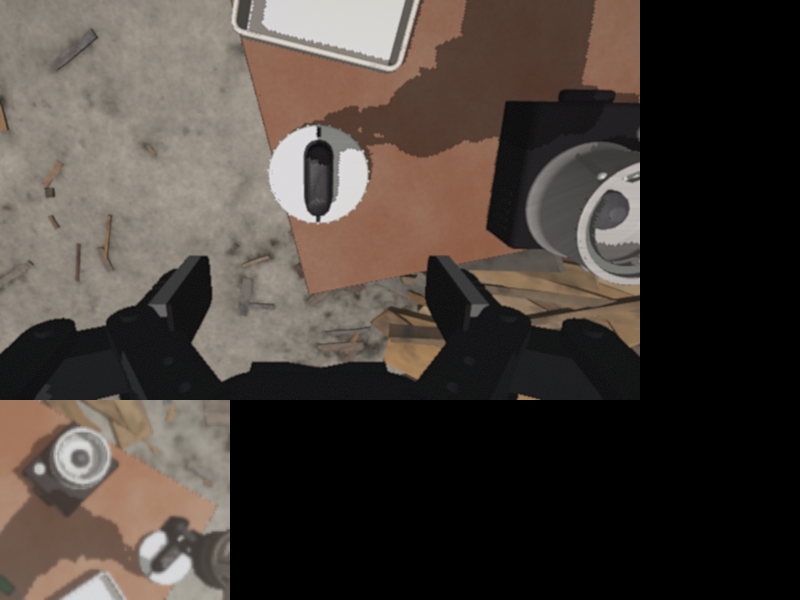

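Lid flange is centred at (319,174) with its bar upright in the image (marks at 319,132 and 319,217). The drawer is home at (587,97). I'll fit lid and grinder numerically.

```bash
cat > fit.py <<'E'
from h import *
from scipy.optimize import minimize
from scipy.ndimage import map_coordinates
A=np.linspace(0,2*np.pi,240,endpoint=False)
circ=lambda r,z:np.c_[r*np.cos(A),r*np.sin(A),0*A+z]
seg=lambda a,b:np.linspace(a,b,60)
def score(c,P):
    if 'g' not in c:
        im=cv2.GaussianBlur(cv2.cvtColor(c['image'],cv2.COLOR_RGB2GRAY).astype(np.float32),(0,0),1.0)
        c['g']=np.hypot(cv2.Sobel(im,cv2.CV_32F,1,0),cv2.Sobel(im,cv2.CV_32F,0,1))**.5
    uv=proj(c,P); m=(uv[:,0]>2)&(uv[:,0]<637)&(uv[:,1]>2)&(uv[:,1]<397)
    return map_coordinates(c['g'],[uv[:,1],uv[:,0]],order=1,mode='nearest')[m].mean() if m.any() else 0
def place(P,x,y,th): M=R.from_euler('z',th,degrees=True).as_matrix(); return P@M.T+[x,y,0]
def fit(cs,P,p0,step=(.004,.004,2)):
    f=lambda p:-np.mean([score(c,place(P,p[0]*1e-3,p[1]*1e-3,p[2])) for c in cs])
    best=None; x0=np.array(p0)*[1e3,1e3,1]
    for dx in(-4,0,4):
        for dy in(-4,0,4):
            r=minimize(f,x0+[dx,dy,0],method='Nelder-Mead',options=dict(initial_simplex=x0+[dx,dy,0]+np.array([[0,0,0],[2,0,0],[0,2,0],[0,0,2.]]),xatol=.02,fatol=1e-4))
            if best is None or r.fun<best.fun: best=r
    return best.x.round(2),round(float(best.fun),2)
rect=np.r_[seg([-.06,-.055,.056],[-.06,.055,.056]),seg([-.06,.055,.056],[.065,.055,.056]),seg([-.06,-.055,.056],[.065,-.055,.056])]
GR=np.r_[rect,circ(.0455,.112)+[.02,0,0],circ(.0455,.112)+[.02,0,0]]
bar=np.r_[seg([-.02,.011,.05],[.02,.011,.05]),seg([-.02,-.011,.05],[.02,-.011,.05])]
LID=np.r_[circ(.0455,.022),bar]
E
python3 - <<'E'
from fit import *
L=load
for n in('w1','top0','side0','w4','w3'): print(n,'grinder',fit([L(n)],GR,(.545,-.149,-45)))
print('all',fit([L(n) for n in('w1','top0','side0')],GR,(.545,-.149,-45)))
for n in('w4','top0','side0','w1'): print(n,'lid',fit([L(n)],LID,(.4,-.3145,-43)))
w=L('w4'); a,b=atz(w,(319,132),.022),atz(w,(319,217),.022); print(np.degrees(np.arctan2(*(b-a)[[1,0]])),(a+b)/2)
E
```

```text
w1 grinder (array([ 549.3 , -146.08,  -43.6 ]), -14.54)
top0 grinder (array([ 546.57, -147.51,  -45.62]), -11.91)
side0 grinder (array([ 553.17, -144.83,  -56.01]), -10.7)
w4 grinder (array([ 549.42, -145.95,  -43.68]), -11.01)
w3 grinder (array([ 545.24, -141.6 ,  -45.3 ]), -3.57)
all (array([ 549.11, -146.5 ,  -43.92]), -11.74)
w4 lid (array([ 401.92, -312.5 ,  -43.01]), -13.94)
top0 lid (array([ 400.53, -312.77,  -46.9 ]), -12.54)
side0 lid (array([ 401.79, -315.52,  -42.48]), -12.07)
w1 lid (array([ 402.07, -311.77,  -42.29]), -14.59)
-42.90176418179526 [ 0.40278582 -0.31207978  0.022     ]
```

Call:
{"op": "carry_out", "data": {
  "plan": [
    {"dx":-1,"dy":0,"dz":40,"twist":0,"fingers":-1},
    {"dx":-1,"dy":0,"dz":80,"twist":0,"fingers":-1},
    {"dx":-1,"dy":0,"dz":120,"twist":0,"fingers":-1},
    {"dx":-1,"dy":0,"dz":150,"twist":0,"fingers":-1},
    {"dx":-1,"dy":0,"dz":165,"twist":0,"fingers":-1}
  ]
}}

```text
clock: 7.68
eef_pos: [0.3999, -0.3106, 0.05]
tool_rot: [0.365, 0.931, 0.001, -0.003]
ft_force: [-0.0, 0.3, 0.0]
grip_width: 0.0855
grasp_force: 0.0
```

Call:
{"op": "carry_out", "data": {
  "plan": [
    {"dx":0,"dy":0,"dz":4,"twist":0,"fingers":-1},
    {"dx":0,"dy":0,"dz":8,"twist":0,"fingers":-1},
    {"dx":0,"dy":0,"dz":8,"twist":0,"fingers":0},
    {"dx":0,"dy":0,"dz":8,"twist":0,"fingers":1},
    {"dx":0,"dy":0,"dz":8,"twist":0,"fingers":1}
  ]
}}

```text
clock: 8.1
eef_pos: [0.4033, -0.3143, 0.0475]
tool_rot: [0.366, 0.931, -0.0, 0.002]
ft_force: [-0.6, -0.8, 1.1]
grip_width: 0.0516
grasp_force: 0.0
```

Call:
{"op": "carry_out", "data": {
  "plan": [
    {"dx":0,"dy":0,"dz":0,"twist":0,"fingers":1},
    {"dx":0,"dy":0,"dz":0,"twist":0,"fingers":1},
    {"dx":0,"dy":0,"dz":0,"twist":0,"fingers":1},
    {"dx":0,"dy":0,"dz":0,"twist":0,"fingers":1},
    {"dx":0,"dy":0,"dz":0,"twist":0,"fingers":1}
  ]
}}

```text
clock: 8.52
eef_pos: [0.4029, -0.3143, 0.0471]
tool_rot: [0.366, 0.931, -0.0, 0.001]
ft_force: [-0.8, 0.6, 6.4]
grip_width: 0.0208
grasp_force: 60.2
```

```bash
python3 -c "
from h import *
plan([.402,-.3122,.044],137.05)"
```

```text
t 8.52 pos [ 0.4029 -0.3143  0.0471] yaw 137.1 tilt 0.15 dxyz [2.1 0.9 3.1] twist 0.0 q [-0.66  0.44 -0.28  0.84  0.    0.09] F [-0.8  0.6  6.4] w 0.0208
```

Call:
{"op": "carry_out", "data": {
  "plan": [
    {"dx":0,"dy":0,"dz":-20,"twist":0,"fingers":1},
    {"dx":0,"dy":0,"dz":-55,"twist":0,"fingers":1},
    {"dx":0,"dy":0,"dz":-95,"twist":0,"fingers":1},
    {"dx":0,"dy":0,"dz":-135,"twist":0,"fingers":1},
    {"dx":0,"dy":0,"dz":-165,"twist":0,"fingers":1}
  ]
}}

```text
clock: 8.93
eef_pos: [0.4023, -0.3138, 0.2139]
tool_rot: [0.366, 0.931, -0.0, 0.001]
ft_force: [1.0, -1.5, -0.5]
grip_width: 0.0206
grasp_force: 59.3
```

Call:
{"op": "carry_out", "data": {
  "plan": [
    {"dx":0,"dy":0,"dz":0,"twist":-6,"fingers":1},
    {"dx":0,"dy":0,"dz":0,"twist":-12,"fingers":1},
    {"dx":0,"dy":0,"dz":0,"twist":-18,"fingers":1},
    {"dx":0,"dy":0,"dz":0,"twist":-24,"fingers":1},
    {"dx":0,"dy":0,"dz":0,"twist":-30,"fingers":1}
  ]
}}

```text
clock: 9.35
eef_pos: [0.4017, -0.3133, 0.2105]
tool_rot: [0.11, 0.994, 0.0, -0.0]
ft_force: [-0.4, -0.3, -1.1]
grip_width: 0.0207
grasp_force: 59.3
```

```bash
python3 -c "
from h import *
snap('wrist','w5'); plan([.566,-.1598,.21],-178.7)"
```

```text
t 9.4 pos [ 0.4017 -0.3133  0.2105] yaw 167.6 tilt 0.07 dxyz [-127.5  185.2    0.4] twist -13.7 q [-0.66  0.28 -0.05  1.25  0.   -0.45] F [-0.8 -0.4 -1.5] w 0.0211
```

```bash
python3 - <<'E'
from fit import *
w=load('w5'); o=bot.get_obs()
zb=o['eef_pos'][2]-.0471
F=circ(.0455,.022+zb); F=F[(np.cos(A)>-.1)]  # visible half: lid +x toward camera
r=fit([w],F,(*o['eef_pos'][:2],167.6)); print(r)
psi=np.radians(167.6); d=r[0][:2]/1e3-o['eef_pos'][:2]
print('offset tool x,y mm',(d@[np.cos(psi),np.sin(psi)])*1e3,(d@[np.sin(psi),-np.cos(psi)])*1e3)
for z in(zb+.022,): print(proj(w,place(np.array([[.0455,0,z],[0,.0455,z],[0,-.0455,z]]),*o['eef_pos'][:2],167.6)).round())
cv2.imwrite('pics/w5c.png',w['image'][:,:,::-1])
E
```

```text
(array([ 400.77, -312.65,  195.08]), -13.31)
offset tool x,y mm 1.011523106589349 0.4087028828238903
[[317. 152.]
 [217. 253.]
 [419. 253.]]
```

View pics/w5c.png

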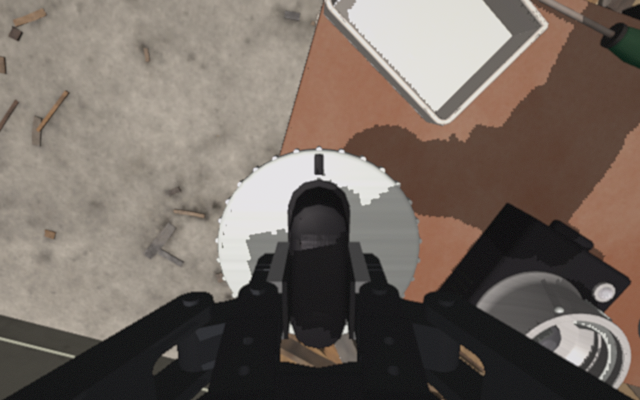

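Lid is held squarely: flange spans (218–419, 150), mark at (319,165), mouth at about (580,350). Last picture used; from here on I'll go by fits and forces.

```bash
python3 - <<'E'
from fit import *
print(fit([load('w5')],GR,(.549,-.146,-44)))
print(fit([load('w1'),load('w4'),load('w5')],GR,(.549,-.146,-44)))
print(fit([load('w1'),load('w4'),load('w5')],circ(.0455,.112),(.5639,-.1598,0)))
print(fit([load('w1'),load('w4'),load('w5')],rect,(.549,-.146,-44)))
for f in('w1','w4'): print(fit([load(f)],circ(.0455,.112),(.5639,-.1598,0)))
E
```

```text
(array([ 549.39, -146.92,  -43.08]), -8.89)
(array([ 549.39, -146.33,  -43.2 ]), -11.36)
(array([ 563.96, -160.01,    1.01]), -13.46)
(array([ 549.45, -146.97,  -43.33]), -6.76)
(array([ 563.63, -159.79,    2.43]), -16.31)
(array([ 563.89, -159.77,   -3.18]), -13.97)
```

Call:
{"op": "carry_out", "data": {
  "plan": [
    {"dx":-20,"dy":29,"dz":0,"twist":0,"fingers":1},
    {"dx":-42,"dy":62,"dz":0,"twist":0,"fingers":1},
    {"dx":-63,"dy":92,"dz":0,"twist":0,"fingers":1},
    {"dx":-84,"dy":122,"dz":0,"twist":0,"fingers":1},
    {"dx":-105,"dy":152,"dz":0,"twist":0,"fingers":1}
  ]
}}

```text
clock: 9.82
eef_pos: [0.5391, -0.1875, 0.2105]
tool_rot: [0.114, 0.994, 0.0, -0.0]
ft_force: [0.7, -0.9, -0.7]
grip_width: 0.0206
grasp_force: 59.3
```

Call:
{"op": "carry_out", "data": {
  "plan": [
    {"dx":-11,"dy":17,"dz":0,"twist":-5,"fingers":1},
    {"dx":-22,"dy":33,"dz":0,"twist":-10,"fingers":1},
    {"dx":-22,"dy":33,"dz":0,"twist":-14,"fingers":1},
    {"dx":-22,"dy":33,"dz":0,"twist":-14,"fingers":1},
    {"dx":-22,"dy":33,"dz":0,"twist":-14,"fingers":1}
  ]
}}

```text
clock: 10.23
eef_pos: [0.5668, -0.1613, 0.2102]
tool_rot: [-0.008, 1.0, 0.0, -0.001]
ft_force: [-0.5, 0.0, -1.4]
grip_width: 0.0206
grasp_force: 59.4
```

```bash
python3 - <<'E'
from fit import *
w=snap('wrist','w6'); plan([.5653,-.160,.165],-178.4); o=bot.get_obs()
for dz in(.047,):
    F=circ(.0455,o['eef_pos'][2]-dz+.022); F=F[(np.cos(A)>-.1)]
    print(fit([w],F,(*o['eef_pos'][:2],181.4)))
E
```

```text
t 10.28 pos [ 0.5666 -0.1617  0.2105] yaw -179.1 tilt 0.07 dxyz [ 1.3  1.7 45.5] twist -0.7 q [-0.28  0.44  0.18  1.32 -0.   -0.29] F [-0.9 -1.  -1.4] w 0.021
(array([ 565.78, -161.25,  188.08]), -13.58)
```

Call:
{"op": "carry_out", "data": {
  "plan": [
    {"dx":1.6,"dy":1.4,"dz":10,"twist":-0.7,"fingers":1},
    {"dx":1.6,"dy":1.4,"dz":25,"twist":-0.7,"fingers":1},
    {"dx":1.6,"dy":1.4,"dz":38,"twist":-0.7,"fingers":1},
    {"dx":1.6,"dy":1.4,"dz":45,"twist":-0.7,"fingers":1},
    {"dx":1.6,"dy":1.4,"dz":45,"twist":-0.7,"fingers":1}
  ]
}}

```text
clock: 10.7
eef_pos: [0.5638, -0.1605, 0.164]
tool_rot: [-0.014, 1.0, 0.001, -0.002]
ft_force: [-1.1, -0.8, -1.3]
grip_width: 0.0208
grasp_force: 59.4
```

Call:
{"op": "carry_out", "data": {
  "plan": [
    {"dx":0,"dy":0,"dz":3,"twist":0,"fingers":1},
    {"dx":0,"dy":0,"dz":6,"twist":0,"fingers":1},
    {"dx":0,"dy":0,"dz":9,"twist":0,"fingers":1},
    {"dx":0,"dy":0,"dz":11,"twist":0,"fingers":1},
    {"dx":0,"dy":0,"dz":11,"twist":0,"fingers":1}
  ]
}}

```text
clock: 11.12
eef_pos: [0.5655, -0.1602, 0.1547]
tool_rot: [-0.016, 1.0, 0.0, -0.0]
ft_force: [-1.7, -1.1, -1.4]
grip_width: 0.021
grasp_force: 59.4
```

```bash
python3 -c "
from h import *
plan([.5649,-.1602,.143],-178.4)
print(bot.get_obs()['ft_torque'])"
```

```text
t 11.12 pos [ 0.5655 -0.1602  0.1547] yaw -178.2 tilt 0.02 dxyz [ 0.6 -0.  11.7] twist 0.2 q [-0.28  0.47  0.08  1.18  0.   -0.31] F [-1.7 -1.1 -1.4] w 0.021
[-0.08830915  0.05757604  0.02124106]
```

Call:
{"op": "carry_out", "data": {
  "plan": [
    {"dx":0,"dy":0,"dz":2,"twist":0,"fingers":1},
    {"dx":0,"dy":0,"dz":4,"twist":0,"fingers":1},
    {"dx":0,"dy":0,"dz":6,"twist":0,"fingers":1},
    {"dx":0,"dy":0,"dz":8,"twist":0,"fingers":1},
    {"dx":0,"dy":0,"dz":10,"twist":0,"fingers":1}
  ]
}}

```text
clock: 11.53
eef_pos: [0.5655, -0.1602, 0.1447]
tool_rot: [-0.016, 1.0, 0.0, -0.0]
ft_force: [-0.1, -1.3, -1.2]
grip_width: 0.0206
grasp_force: 59.4
```

Call:
{"op": "carry_out", "data": {
  "plan": [
    {"dx":0,"dy":0,"dz":1,"twist":0,"fingers":1},
    {"dx":0,"dy":0,"dz":2,"twist":0,"fingers":1},
    {"dx":0,"dy":0,"dz":3,"twist":0,"fingers":1},
    {"dx":0,"dy":0,"dz":3,"twist":0,"fingers":1},
    {"dx":0,"dy":0,"dz":3,"twist":0,"fingers":1}
  ]
}}

```text
clock: 11.95
eef_pos: [0.5654, -0.1602, 0.1431]
tool_rot: [-0.016, 1.0, -0.0, 0.0]
ft_force: [-4.1, -0.2, 5.6]
grip_width: 0.0207
grasp_force: 60.2
```

```bash
python3 -c "
from h import *
plan([.5649,-.1602,.143],-178.4)
print(bot.get_obs()['ft_torque'])"
```

```text
t 11.95 pos [ 0.5654 -0.1602  0.1431] yaw -178.2 tilt 0.03 dxyz [ 0.5 -0.   0.1] twist 0.2 q [-0.28  0.48  0.06  1.16  0.   -0.31] F [-4.1 -0.2  5.6] w 0.0207
[ 0.12284872  0.59256607 -0.01704708]
```

Call:
{"op": "carry_out", "data": {
  "plan": [
    {"dx":0,"dy":0,"dz":-0.5,"twist":4,"fingers":1},
    {"dx":0,"dy":0,"dz":-0.5,"twist":9,"fingers":1},
    {"dx":0,"dy":0,"dz":-0.5,"twist":14,"fingers":1},
    {"dx":0,"dy":0,"dz":-0.5,"twist":20,"fingers":1},
    {"dx":0,"dy":0,"dz":-0.5,"twist":25,"fingers":1}
  ]
}}

```text
clock: 12.37
eef_pos: [0.5656, -0.1607, 0.1432]
tool_rot: [0.203, 0.979, -0.001, 0.0]
ft_force: [-2.0, -2.7, 1.9]
grip_width: 0.0209
grasp_force: 59.7
```

Call:
{"op": "carry_out", "data": {
  "plan": [
    {"dx":0,"dy":0,"dz":0,"twist":5,"fingers":1},
    {"dx":0,"dy":0,"dz":0,"twist":10,"fingers":1},
    {"dx":0,"dy":0,"dz":0,"twist":15,"fingers":1},
    {"dx":0,"dy":0,"dz":0,"twist":18,"fingers":1},
    {"dx":0,"dy":0,"dz":0,"twist":20,"fingers":1}
  ]
}}

```text
clock: 12.78
eef_pos: [0.5652, -0.1612, 0.1432]
tool_rot: [0.369, 0.929, -0.001, 0.0]
ft_force: [-3.5, -2.8, 2.2]
grip_width: 0.021
grasp_force: 59.7
```

```bash
python3 - <<'E'
from fit import *
w=snap('wrist','w7'); plan([.5649,-.1602,.143],136.6); o=bot.get_obs()
print(o['ft_torque'],o['grasp_force'])
B=np.r_[seg([-.0,.011,.146],[.03,.011,.146]),seg([-.0,-.011,.146],[.03,-.011,.146])]
print('bar',fit([w],B,(.5638,-.16,136.6)))
base=np.r_[seg([-.06,-.055,.056],[-.06,.055,.056]),seg([-.06,-.055,.056],[.0,-.055,.056]),seg([-.06,.055,.056],[.0,.055,.056])]
print('base',fit([w],base,(.5494,-.1465,-43.4)))
E
```

```text
t 12.83 pos [ 0.5653 -0.1612  0.1432] yaw 136.6 tilt 0.13 dxyz [1.  0.5 0.2] twist 0.0 q [-0.28  0.48  0.06  1.16 -0.    0.48] F [-2.7 -2.8  3. ] w 0.0206
[-0.69017463  0.46707905  0.04865798] 59.82318341732025
bar (array([ 561.97, -158.82,  133.55]), -11.41)
base (array([ 550.52, -145.22,  -43.82]), -8.65)
```

```bash
python3 - <<'E'
from fit import *
def mark(n,cx,cy,z,psi):
    c=load(n); g=cv2.cvtColor(c['image'],cv2.COLOR_RGB2GRAY).astype(float); a=np.arange(-15,15.1,1)
    P=[np.mean([map_coordinates(g,proj(c,[[cx+r*np.cos(np.radians(psi+d)),cy+r*np.sin(np.radians(psi+d)),z]])[:,::-1].T,order=1)[0] for r in(.038,.040,.042)]) for d in a]
    P=np.array(P); print(n,P.round().astype(int).tolist()); w=np.clip(np.median(P)-P-20,0,None); print('mark off tool yaw', (w@a/w.sum()).round(2) if w.sum() else None)
mark('w5',.40077,-.31265,.1855,167.6)
mark('w6',.56578,-.16125,.1855,180.9)
mark('w7',.5638,-.1599,.118,136.6)
E
```

```text
w5 [227, 228, 227, 227, 228, 228, 228, 228, 228, 228, 229, 228, 163, 57, 51, 57, 56, 66, 180, 230, 229, 228, 228, 228, 229, 228, 229, 228, 229, 228, 229]
mark off tool yaw -0.09
w6 [237, 238, 237, 238, 237, 238, 237, 238, 237, 238, 238, 239, 192, 68, 52, 59, 61, 66, 182, 239, 238, 238, 237, 237, 238, 238, 238, 238, 238, 238, 238]
mark off tool yaw 0.03
w7 [209, 219, 235, 244, 244, 244, 244, 244, 244, 244, 247, 232, 94, 62, 72, 79, 69, 186, 248, 245, 244, 244, 244, 244, 244, 244, 244, 244, 244, 244, 244]
mark off tool yaw -1.16
```

Call:
{"op": "carry_out", "data": {
  "plan": [
    {"dx":0.5,"dy":0.3,"dz":0,"twist":0,"fingers":1},
    {"dx":0.5,"dy":0.3,"dz":0,"twist":0,"fingers":1},
    {"dx":0.5,"dy":0.3,"dz":0,"twist":0,"fingers":1},
    {"dx":0.5,"dy":0.3,"dz":0,"twist":0,"fingers":1},
    {"dx":0.5,"dy":0.3,"dz":0,"twist":0,"fingers":1}
  ]
}}

```text
clock: 13.25
eef_pos: [0.5654, -0.1611, 0.1432]
tool_rot: [0.368, 0.93, -0.001, 0.001]
ft_force: [-4.0, -5.3, 3.1]
grip_width: 0.0209
grasp_force: 59.8
```

```bash
python3 - <<'E'
from fit import *
plan([.5649,-.1602,.143],136.6); o=bot.get_obs(); print(o['ft_torque'],o['grasp_force'])
# others unmoved? compare before/after
for n in('top','side'):
    snap(n,n+'9')
for n,a,uv in(('top','top9',[(295,173),(270,145),(222,190)]),('side','side9',[(334,190),(354,158),(285,133),(264,190)])):
    i,j=[cv2.cvtColor(load(k)['image'],cv2.COLOR_RGB2GRAY) for k in(n+'0',a)]
    for u,v in uv:
        r=cv2.matchTemplate(j[v-22:v+23,u-22:u+23],i[v-14:v+15,u-14:u+15],cv2.TM_CCOEFF_NORMED); m=cv2.minMaxLoc(r); print(n,(u,v),'shift',np.array(m[3])-8,round(m[1],2))
E
```

```text
t 13.25 pos [ 0.5654 -0.1611  0.1432] yaw 136.8 tilt 0.18 dxyz [1.  0.3 0.2] twist 0.2 q [-0.28  0.48  0.06  1.16 -0.    0.48] F [-4.  -5.3  3.1] w 0.0209
[-0.9358994   0.56127075  0.04550967] 59.79683339595795
top (295, 173) shift [0 0] 0.48
top (270, 145) shift [0 0] 1.0
top (222, 190) shift [0 0] 1.0
side (334, 190) shift [-5  6] 0.22
side (354, 158) shift [8 1] 0.65
side (285, 133) shift [0 0] 1.0
side (264, 190) shift [0 1] 0.76
```

Call:
{"op": "carry_out", "data": {
  "plan": [
    {"dx":-0.5,"dy":-0.6,"dz":0,"twist":0,"fingers":1},
    {"dx":-0.5,"dy":-0.6,"dz":0,"twist":0,"fingers":1},
    {"dx":-0.5,"dy":-0.6,"dz":0,"twist":0,"fingers":1},
    {"dx":-0.5,"dy":-0.6,"dz":0,"twist":0,"fingers":1},
    {"dx":-0.5,"dy":-0.6,"dz":0,"twist":0,"fingers":1}
  ]
}}

```text
clock: 13.77
eef_pos: [0.5654, -0.1612, 0.1431]
tool_rot: [0.368, 0.93, -0.001, 0.001]
ft_force: [-3.8, -4.3, 4.7]
grip_width: 0.0209
grasp_force: 60.1
```

```bash
python3 -c "
from h import *
plan([.5649,-.1602,.143],136.6); print(job_done())"
```

```text
t 13.77 pos [ 0.5654 -0.1612  0.1431] yaw 136.8 tilt 0.1 dxyz [1.  0.4 0.1] twist 0.2 q [-0.28  0.48  0.06  1.16 -0.    0.48] F [-3.8 -4.3  4.7] w 0.0209
the job is handed in; nothing more can be done
None
```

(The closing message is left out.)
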